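# Set the planer's depth by clicks from zero

## Task

Set the cordless planer for a 0.6 mm cut. Its scale is worn blank, so first wind the depth dial on top of its nose back (anticlockwise from above) until you feel the zero stop, without forcing it against the stop, then turn it clockwise exactly six clicks and let go of it, leaving it settled in that click. Leave the other things on the bench where they are.

Things in the scene. Friction and masses are not known exactly. Their poses are not given: they have to be found in the camera images.
- planer: Cordless hand planer, khaki and black, 360 mm long, 135 mm wide, fixed, its rear sole on two 22 mm battens. Origin on the bench under the axis of its depth dial; +x to its nose (55 mm ahead; tail 305 mm behind), +y to its left flank, +z up. Top of the front housing 78 mm above the bench; motor and rear handle begin 85 mm behind the dial axis and rise to 163 mm.
- dial_axis (a point): Point on the axis of the depth dial, fixed to the housing, 110 mm above the bench, a good height to grip its knob. The dial clicks every 20 degrees, 18 a turn: between clicks the torque against turning rises to about 0.15 N m, then falls away and pulls on (about 0.1 N m) into the next click. Let go, it settles in the nearest click. Clockwise from above cuts deeper.
- knob: The dial's knob: black, round, upright, ribbed, 43 mm across where gripped, from 84 to 122 mm above the bench, with a narrower open grey rim to 128 mm; a blank aluminium ring 62 mm across lies under it, top at 82.5 mm. Origin on its axis, 84 mm above the bench; x to the white line on the rim, z up, turns about z. It sits any way round: its direction does not tell the setting.
- spindle_end (a point): Centre of the steel spindle seen in the knob's open top, 123 mm above the bench; turns with the knob, x as the knob's. A rubber sleeve joins them, twisting 0.2 rad per N m. Zero is a firm stop at the zero click: turned on anticlockwise there, the spindle stands and the torque on the knob climbs past that of any click. More than 0.6 N m (0.12 rad of twist) harms the screw.
- screw_end (a point): Tip of the brass depth screw in the middle of the spindle. In the planer's frame it stands 128.2 mm high at the zero click and 0.1 mm higher for each click clockwise, 2 mm at most: far finer than its position can be measured here. At the start the dial stands 2 to 5 clicks above zero; how many is unknown.
- hammer: Hammer, 260 mm, lying on the leather mat. Not part of the job; origin under its middle.
- wrench_a: Steel combination wrench, 220 mm, on the mat. Not part of the job; origin under its middle.
- wrench_b: Steel combination wrench, 190 mm, on the mat. Not part of the job; origin under its middle.
- screwdriver: Screwdriver with wooden handle, 220 mm, lying on the bench to the robot's left of the planer's nose. Not part of the job; origin under its middle.
- battery: Spare battery pack, 110 x 72 x 66 mm, beside the planer on its left flank (nearer the robot). Not part of the job; origin under its middle.
- offcut: Pine offcut, 140 x 70 x 32 mm, beside the planer's tail on the same side. Not part of the job; origin under its middle.
- blade_case: Flat grey case of spare blades, 95 x 34 x 19 mm, on the bench at the planer's far flank. Not part of the job; origin under its middle.
- hex_key: T-handled hex key, 100 mm, on the bench ahead of the planer's nose. Not part of the job; origin under its middle.

How it is judged:
By the outcome, as a careful person would: the job done as asked, in the order asked, and still so for the second after the job is handed in, with the robot touching nothing.
It also fails if it takes over 72 s, if anything falls off the work surface, if the arm or the gripper's body presses on something with over 40 N, if the wrist force passes 120 N, or if a joint passes its speed limit or range.

## Robot

A 6-joint arm with a two-finger parallel gripper is mounted at the origin on the work surface. World frame = base frame: x ahead of the robot, y to its left, z up, the work surface at z = 0. Lengths are in m, angles in degrees, forces in N, time in s.
With the tool pointing down it reaches from about 0.3 to 0.75 m from the base axis. Payload 8.5 kg.
Tool frame: the origin (TCP) lies between the finger pads; the fingertips stand ahead of it and the grasp point (between the pads) lies 8 mm behind it (env.tcp_to_tips is the z of the fingertips in the tool frame, in m); z points along the fingers, x is the direction in which the jaws open and shut, and the axes are right-handed (so a half turn about z gives the same grasp; the last joint's range is limited). The gripper opens to 85 mm and grips with 20 to 120 N. Pads are 22 mm wide; open, the fingers measure 114 mm over their backs; the gripper's body (76 mm by 85 mm) begins 54 mm behind the grasp point. The pads swing forward as they close: fully open they stand 13 mm farther back than shut.
Start: joints at [53.096, 21.807, 74.336, -0, 83.858, -12.336], TCP at [0.229, 0.5, 0.22] pointing down, gripper open.
Joint ranges: [-178.18, 178.18], [-50.72, 133.34], [12.68, 142.11], [-81.47, 261.47], [9.98, 163.14], [-165.26, 165.26]. Speed limits (degrees/s): [136.94, 136.94, 180, 180, 180, 180].

## Interface

Orientations are given as a 3x3 rotation matrix whose columns are the frame's x, y, z axes.
In Python, from rig import observe, viewer, env gives the robot as it stands.
- The arm moves only by the tool jog_arm, never from a script. Its arguments are lists of equal length, an entry for each row: "dr": the turn, a rotation vector about the tool's x, y, z in rad, a list of three; "slide": the shift along the tool's x, y, z in m, a list of three; "gripper": the opening, from -1 (shut) to 1 (fully open), so that 0 is half open. In form: {"dr": [[rx, ry, rz], ...], "slide": [[dx, dy, dz], ...], "gripper": [gripper, ...]}. A call has exactly 10 rows; each row shifts and turns the commanded pose from where the row before left it, along the tool's axes as they then stand; what a row does not reach is not made up. A row lasts 1/10 s, in which the tool goes at most 50 mm and 8.59 degrees, less where a joint would pass 70% of its speed; a pose out of reach is approached as far as the arm can. A call is refused whole if a number of a shift passes 0.05 or a number of a turn 0.15, either way. A call with a gripper value outside its range is refused whole. The fingers move at their own pace and stop on an object; "force" is the grip in N (left out, the last holds). Time passes only in rows, so rows that do not move let the fingers close, or fill a call up. It gives the time, the measured TCP pose, the force and the opening at its end, in the units of the state.
- observe(): the state, without advancing time (a new reading comes with each control period).
- viewer.get_image(name): name is "scene" or "top"; returns a dict with "pixels" (480x640x3 uint8, blue, green, red), "camera_matrix" (3x3 intrinsics, pixels), "R" (3x3) and "t" (3): a world point X has camera coordinates R X + t. Camera axes: x right, y down, z forward; pixel columns grow to the right and rows downward; lengths in m; the calibration is good to about 2 mm. A picture is of the moment at which its call begins. There is no depth.
- env.close_job(): hands the job in, once; it reports no verdict.
The state is a dict: "time_s": time; "q": joint angles; "qvel": joint speeds; "joint_efforts": joint torques, N m; "position": TCP position; "tool_rot": TCP orientation; "ft_force": force on the tool from outside, world axes, zero at the start; "wrist_torque": the same for the moment, N m; "grip_width": finger opening in m.
Only numpy, scipy, OpenCV 4.12 (cv2) and the standard library are available. Lean on these libraries where they do the work, as an engineer would, in place of code of your own. Each camera call takes 0.05 s, during which the arm holds its last target.

## Working session

There is one attempt and no reset: what is moved stays moved. The work goes in short steps, Python scripts to look and compute and a tool call to move; the robot and the scene stay as the last step left them, time stands still between calls to the robot, and variables do not carry over. Pictures are saved under pics/ and viewed, and the job is handed in when it is done.

Besides the shell and the picture viewer there is one more tool, called after ">>>" as a command line: name --argument value ..., lists and objects as JSON in quotes. jog_arm: Moves the arm, as the interface text tells. Its arguments: {"type":"object","properties":{"dr":{"type":"array","items":{"type":"array","items":{"type":"number"}}},"slide":{"type":"array","items":{"type":"array","items":{"type":"number"}}},"gripper":{"type":"array","items":{"type":"number"}},"force":{"type":"number"}},"required":["dr","slide","gripper"]}

```bash
ls; mkdir -p pics
python3 - <<'E'
from rig import observe, viewer, env
import cv2
s=observe(); print(s, env.tcp_to_tips)
for n in("scene","top"):
    d=viewer.get_image(n); cv2.imwrite(f"pics/{n}0.png",d["pixels"]); print(n,d["camera_matrix"].tolist(),d["R"].tolist(),d["t"])
E
```

```text
pics
{'time_s': 0.0, 'q': array([ 5.30956759e+01,  2.18400909e+01,  7.43872984e+01, -1.67702532e-03,
        8.38579266e+01, -1.23357345e+01]), 'qvel': array([ 0.03191195,  0.01708257, -0.0363791 , -0.04262729, -0.09099614,
       -0.04657422]), 'joint_efforts': array([-3.69503541e-03, -4.48469567e+01, -2.31270164e+01, -4.22243720e-04,
        4.96836175e-03, -3.17940226e-05]), 'position': array([0.22848671, 0.49993145, 0.21890524]), 'tool_rot': array([[ 4.15778769e-01,  9.09465369e-01, -8.70870624e-04],
       [ 9.09464612e-01, -4.15779580e-01, -1.20817232e-03],
       [-1.46088110e-03, -2.89693614e-04, -9.99998891e-01]]), 'ft_force': array([-0.75814289, -0.99178314, -0.26616035]), 'wrist_torque': array([-0.04278905, -0.05078884, -0.01599319]), 'grip_width': 0.08540841341135724} 0.011
scene [[496.2812904448121, 0.0, 319.58418387581446], [0.0, 496.2812904448121, 243.43461994163565], [0.0, 0.0, 1.0]] [[-0.8461425452180849, 0.5329442381784675, 0.00363760418876044], [0.37983706940630046, 0.6078177116540195, -0.6973388201616948], [-0.37385370651726135, -0.5886663472562739, -0.7167324031542465]] [ 0.54798055 -0.12066552  1.52134822]
top [[439.88351052980454, 0.0, 325.2844189299783], [0.0, 439.88351052980454, 237.82259946877426], [0.0, 0.0, 1.0]] [[0.01433124785806384, -0.9998881417776859, -0.004280101306843303], [-0.9885883419766044, -0.013527058268989253, -0.1500336922245671], [0.1499590125426928, 0.006381428284754875, -0.9886716198669139]] [-0.0400512   0.63310547  1.37702491]
```

View pics/scene0.png

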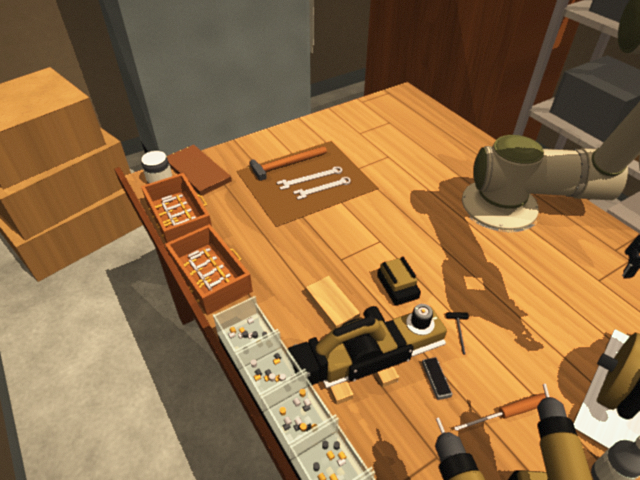

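View pics/top0.png

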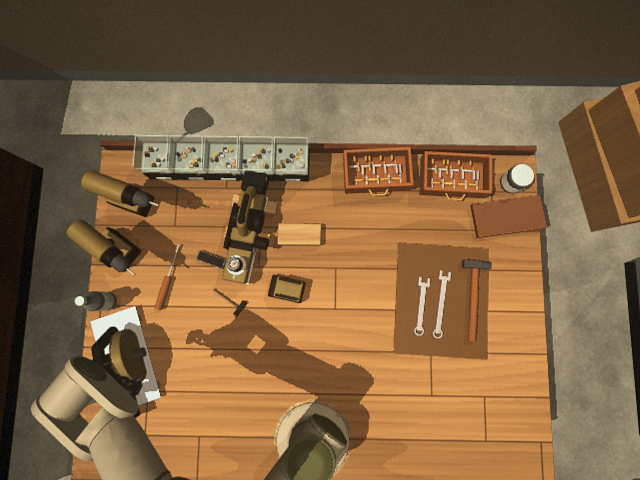

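The planer's dial shows at about (235,264) in the top view and (422,313) in the scene view. I'll zoom in on both.

Run:
```python
import cv2,numpy as np
a=cv2.imread("pics/top0.png")[215:315,180:310]; b=cv2.imread("pics/scene0.png")[280:360,370:480]
cv2.imwrite("pics/tz.png",cv2.resize(a,None,fx=6,fy=6,interpolation=cv2.INTER_CUBIC)[:600,:780])
cv2.imwrite("pics/sz.png",cv2.resize(b,None,fx=7,fy=7,interpolation=cv2.INTER_CUBIC))
```

```text
(no output)
```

View pics/tz.png

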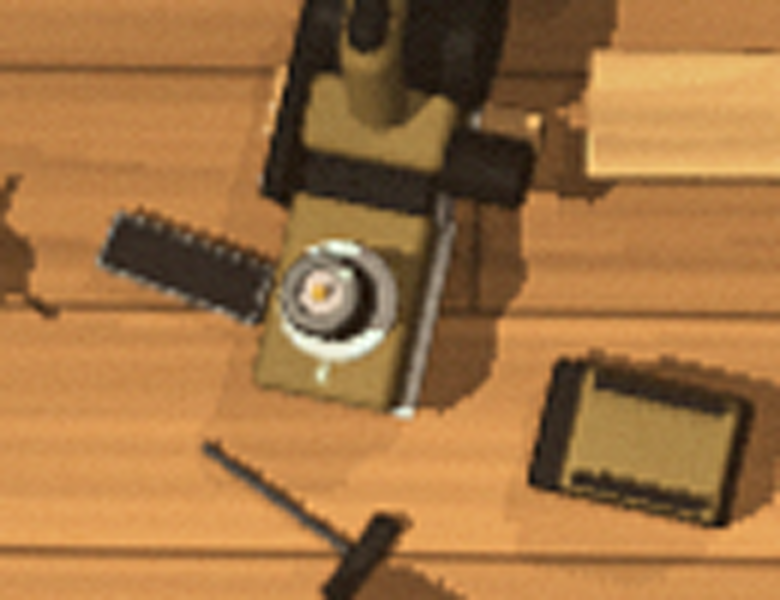

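View pics/sz.png

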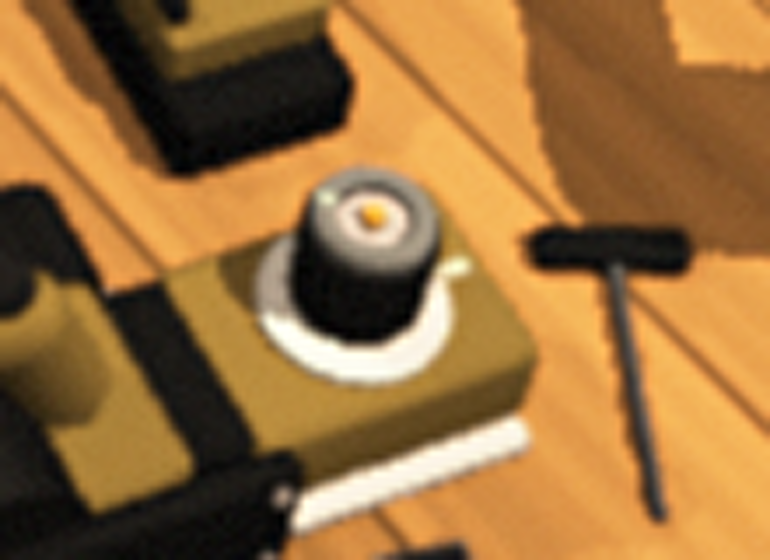

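```bash
cat > h.py <<'E'
import numpy as np,cv2
from rig import observe, viewer, env
def ray(d,uv):
    K,R,t=map(np.array,(d["camera_matrix"],d["R"],d["t"]))
    return -R.T@t, R.T@np.linalg.solve(K,[uv[0],uv[1],1.])
def plane(d,uv,z):
    c,r=ray(d,uv); return c+r*(z-c[2])/r[2]
def tri(l):
    A=np.zeros((3,3));b=np.zeros(3)
    for d,uv in l:
        c,r=ray(d,uv); r=r/np.linalg.norm(r); P=np.eye(3)-np.outer(r,r); A+=P;b+=P@c
    return np.linalg.solve(A,b)
def proj(d,X):
    p=np.array(d["camera_matrix"])@(np.array(d["R"])@X+np.array(d["t"])); return p[:2]/p[2]
def brass(d,c,r=7):
    im=d["pixels"]; x,y=int(c[0])-r,int(c[1])-r
    w=im[y:y+2*r+1,x:x+2*r+1].astype(float)
    s=np.clip(w[...,2]-w[...,0]-45,0,None)*(w[...,2]>150)
    yy,xx=np.mgrid[0:2*r+1,0:2*r+1]
    return np.array([(s*xx).sum()/s.sum()+x,(s*yy).sum()/s.sum()+y]),s.astype(int)
def st():
    s=observe(); R=np.array(s["tool_rot"])
    print("t",round(s["time_s"],2),"pos",np.round(s["position"],4),"yaw",round(np.degrees(np.arctan2(R[1,0],R[0,0])),2),"z",np.round(R[:,2],4),"F",np.round(s["ft_force"],2),"M",np.round(s["wrist_torque"],3),"w",round(s["grip_width"],4),"q",np.round(s["q"],1))
E
python3 - <<'E'
from h import *
S=viewer.get_image("scene");T=viewer.get_image("top")
a,sa=brass(S,(423,311),3); b,sb=brass(T,(233,264),3); print(a,b); print(sa);print(sb)
print("tri",tri([(S,a),(T,b)]), "S plane",plane(S,a,.1287),"T plane",plane(T,b,.1287))
# ring white, top z .0825
for z in(.0825,):
  print("ring corners top zoom", plane(T,(180+340/6-.4,215+300/6-.4),z), plane(S,(370+355/7-.4,280+300/7-.4),z))
# nose/body direction: front index mark
print("index", plane(T,(180+322/6-.4,215+372/6-.4),.078), plane(S,(370+456/7-.4,280+267/7-.4),.078))
print("batt",plane(T,(180+650/6,215+440/6),.06))
print("nose corners",plane(T,(180+258/6,215+380/6),.078),plane(T,(180+385/6,215+408/6),.078))
E
```

```text
[422.97404372 310.33743169] [232.54249548 263.33273056]
[[  3   8  20  27  23  11   0]
 [  4  23  73  90  59  15  10]
 [  3  36 129 148 111  32   1]
 [  5  21  98 146 107  32   0]
 [  2  15  30  59  46  12   0]
 [  4   6  14  15   3   0   3]
 [  0   0   5   7   2   3   3]]
[[  0   0   0   0   0   0   0]
 [  0   2  40  48   5   0   0]
 [  0  12  97 105   0   0   0]
 [  0   8  80 103  17   0   1]
 [  0   2  15  17   0   1   0]
 [  0   0   0   0   0   0   0]
 [  0   0   0   0   0   0   0]]
tri [0.53901848 0.24852772 0.12817603] S plane [0.53894461 0.2491287  0.1287    ] T plane [0.53933493 0.24803589 0.1287    ]
ring corners top zoom [0.53967406 0.24621051 0.0825    ] [0.53758427 0.2492021  0.0825    ]
index [0.50231197 0.25486316 0.078     ] [0.49863504 0.25456482 0.078     ]
batt [0.46888706 0.08306184 0.06      ]
nose corners [0.49645037 0.28676094 0.078     ] [0.48285333 0.21988348 0.078     ]
```

>>> jog_arm --dr '[[0, 0, 0], [0, 0, 0], [0, 0, 0], [0, 0, 0], [0, 0, 0], [0, 0, 0], [0, 0, 0], [0, 0, 0], [0, 0, 0], [0, 0, 0]]' --slide '[[-0.01, 0.0387, 0], [-0.01, 0.0387, 0], [-0.01, 0.0387, 0], [-0.01, 0.0387, 0], [-0.01, 0.0387, 0], [-0.01, 0.0387, 0], [-0.01, 0.0387, 0], [-0.01, 0.0387, 0], [-0.01, 0.0387, 0], [-0.01, 0.0387, 0]]' --gripper '[1, 1, 1, 1, 1, 1, 1, 1, 1, 1]' --force 50

```text
time_s: 1.2
position: [0.5401, 0.2471, 0.2194]
tool_rot: [[0.416, 0.909, -0.0], [0.909, -0.416, 0.0], [-0.0, -0.0, -1.0]]
ft_force: [-0.1, 0.5, -0.8]
grip_width: 0.0854
```

>>> jog_arm --dr '[[0, 0, 0.1], [0, 0, 0.1], [0, 0, 0.1], [0, 0, 0.1], [0, 0, 0.1], [0, 0, 0.1], [0, 0, 0.1], [0, 0, 0], [0, 0, 0], [0, 0, 0]]' --slide '[[0, 0, 0], [0, 0, 0], [0, 0, 0], [0, 0, 0], [0, 0, 0], [0, 0, 0], [0, 0, 0], [0, 0, 0], [0, 0, 0], [0, 0, 0]]' --gripper '[1, 1, 1, 1, 1, 1, 1, 1, 1, 1]'

```text
time_s: 2.2
position: [0.539, 0.2483, 0.2194]
tool_rot: [[0.903, 0.43, -0.0], [0.43, -0.903, -0.0], [-0.0, -0.0, -1.0]]
ft_force: [-0.3, 0.0, 0.7]
grip_width: 0.0857
```

```bash
python3 -c "
from h import *
st();st();st();st()"
```

```text
t 2.2 pos [0.539  0.2483 0.2194] yaw 25.44 z [-2.e-04 -0.e+00 -1.e+00] F [-0.27  0.02  0.67] M [-0.03   0.001  0.018] w 0.0857 q [ 13.3  26.2  67.1   0.   86.7 -12.1]
t 2.2 pos [0.539  0.2483 0.2194] yaw 25.44 z [-2.e-04 -0.e+00 -1.e+00] F [-0.27  0.02  0.67] M [-0.03   0.001  0.018] w 0.0857 q [ 13.3  26.2  67.1   0.   86.7 -12.1]
t 2.2 pos [0.539  0.2483 0.2194] yaw 25.44 z [-2.e-04 -0.e+00 -1.e+00] F [-0.27  0.02  0.67] M [-0.03   0.001  0.018] w 0.0857 q [ 13.3  26.2  67.1   0.   86.7 -12.1]
t 2.2 pos [0.539  0.2483 0.2194] yaw 25.44 z [-2.e-04 -0.e+00 -1.e+00] F [-0.27  0.02  0.67] M [-0.03   0.001  0.018] w 0.0857 q [ 13.3  26.2  67.1   0.   86.7 -12.1]
```

>>> jog_arm --dr '[[0, 0, 0], [0, 0, 0], [0, 0, 0], [0, 0, 0], [0, 0, 0], [0, 0, 0], [0, 0, 0], [0, 0, 0], [0, 0, 0], [0, 0, 0]]' --slide '[[0, 0, 0.02], [0, 0, 0.02], [0, 0, 0.02], [0, 0, 0.02], [0, 0, 0.02], [0, 0, 0.01], [0, 0, 0.007], [0, 0, 0], [0, 0, 0], [0, 0, 0]]' --gripper '[1, 1, 1, 1, 1, 1, 1, 1, 1, 1]'

```text
time_s: 3.2
position: [0.5395, 0.2484, 0.1034]
tool_rot: [[0.904, 0.428, 0.002], [0.428, -0.904, 0.0], [0.002, 0.0, -1.0]]
ft_force: [-0.1, -0.8, -0.1]
grip_width: 0.0853
```

Run:
```python
from h import *
st()
a=[]
for n in("scene","top"):
    d=viewer.get_image(n)
    c=proj(d,np.array([.539,.248,.11])).astype(int)
    w=d["pixels"][c[1]-40:c[1]+40,c[0]-40:c[0]+40]; a.append(cv2.resize(w,(400,400),interpolation=cv2.INTER_CUBIC))
cv2.imwrite("pics/a1.png",np.hstack(a))
```

```text
t 3.2 pos [0.5395 0.2484 0.1034] yaw 25.34 z [ 1.6e-03  4.0e-04 -1.0e+00] F [-0.12 -0.84 -0.09] M [-0.006  0.016  0.013] w 0.0853 q [ 13.3  32.   77.3   0.   70.7 -12. ]
```

View pics/a1.png

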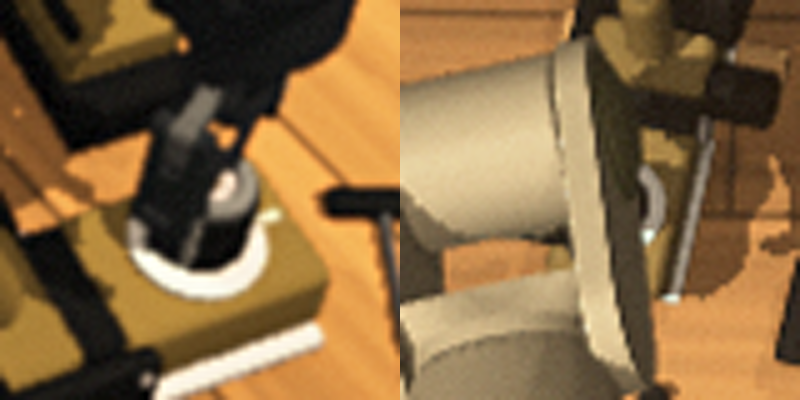

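The open fingers straddle the knob, and the rim shows at about (230,185) in the left pane. I'll close gently now.

>>> jog_arm --dr '[[0, 0, 0], [0, 0, 0], [0, 0, 0], [0, 0, 0], [0, 0, 0], [0, 0, 0], [0, 0, 0], [0, 0, 0], [0, 0, 0], [0, 0, 0]]' --slide '[[0, 0, 0], [0, 0, 0], [0, 0, 0], [0, 0, 0], [0, 0, 0], [0, 0, 0], [0, 0, 0], [0, 0, 0], [0, 0, 0], [0, 0, 0]]' --gripper '[0.6, 0.3, 0.1, 0, -0.1, -0.2, -0.3, -0.3, -0.3, -0.3]' --force 50

```text
time_s: 4.3
position: [0.5383, 0.248, 0.103]
tool_rot: [[0.904, 0.428, -0.001], [0.428, -0.904, -0.001], [-0.002, 0.0, -1.0]]
ft_force: [-5.4, -2.3, 7.0]
grip_width: 0.0402
```

```bash
python3 -c "
from h import *
st()"
```

```text
t 4.3 pos [0.5383 0.248  0.103 ] yaw 25.33 z [-1.5e-03 -8.0e-04 -1.0e+00] F [-5.41 -2.27  6.97] M [-0.48   0.956 -0.017] w 0.0402 q [ 13.3  32.   77.4  -0.   70.8 -12. ]
```

>>> jog_arm --dr '[[0, 0, 0], [0, 0, 0], [0, 0, -0.02], [0, 0, -0.02], [0, 0, -0.02], [0, 0, -0.02], [0, 0, 0], [0, 0, 0], [0, 0, 0], [0, 0, 0]]' --slide '[[-0.0006, 0, 0], [0, 0, 0], [0, 0, 0], [0, 0, 0], [0, 0, 0], [0, 0, 0], [0, 0, 0], [0, 0, 0], [0, 0, 0], [0, 0, 0]]' --gripper '[-0.3, -0.3, -0.3, -0.3, -0.3, -0.3, -0.3, -0.3, -0.3, -0.3]' --force 60

```text
time_s: 5.3
position: [0.5382, 0.248, 0.1032]
tool_rot: [[0.867, 0.499, -0.0], [0.499, -0.867, -0.0], [-0.0, 0.0, -1.0]]
ft_force: [-3.7, -1.7, 6.5]
grip_width: 0.0398
```

```bash
python3 -c "
from h import *
st()"
```

```text
t 5.3 pos [0.5382 0.248  0.1032] yaw 29.9 z [-3.e-04 -2.e-04 -1.e+00] F [-3.69 -1.71  6.53] M [-0.292  0.765 -0.117] w 0.0398 q [ 13.3  31.9  77.4  -0.   70.7 -16.6]
```

>>> jog_arm --dr '[[0, 0, -0.045], [0, 0, -0.045], [0, 0, -0.045], [0, 0, -0.045], [0, 0, -0.045], [0, 0, -0.044], [0, 0, 0], [0, 0, 0], [0, 0, 0], [0, 0, 0]]' --slide '[[-0.0003, 0, 0], [0, 0, 0], [0, 0, 0], [0, 0, 0], [0, 0, 0], [0, 0, 0], [0, 0, 0], [0, 0, 0], [0, 0, 0], [0, 0, 0]]' --gripper '[-0.3, -0.3, -0.3, -0.3, -0.3, -0.3, -0.3, -0.3, -0.3, -0.3]'

```text
time_s: 6.3
position: [0.5381, 0.2479, 0.1032]
tool_rot: [[0.703, 0.711, 0.0], [0.711, -0.703, -0.0], [-0.0, 0.0, -1.0]]
ft_force: [-2.9, 0.1, 5.3]
grip_width: 0.0395
```

```bash
python3 -c "
from h import *
st()"
```

```text
t 6.3 pos [0.5381 0.2479 0.1032] yaw 45.33 z [ 1.e-04 -2.e-04 -1.e+00] F [-2.93  0.06  5.32] M [-0.281  0.582  0.028] w 0.0395 q [ 13.3  31.9  77.5  -0.   70.6 -32. ]
```

>>> jog_arm --dr '[[0, 0, -0.02], [0, 0, -0.02], [0, 0, -0.02], [0, 0, -0.02], [0, 0, 0], [0, 0, 0], [0, 0, 0], [0, 0, 0], [0, 0, 0], [0, 0, 0]]' --slide '[[0, 0, 0], [0, 0, 0], [0, 0, 0], [0, 0, 0], [0, 0, 0], [0, 0, 0], [0, 0, 0], [0, 0, 0], [0, 0, 0], [0, 0, 0]]' --gripper '[-0.3, -0.3, -0.3, -0.3, -0.3, -0.3, -0.3, -0.3, -0.3, -0.3]'

```text
time_s: 7.3
position: [0.5381, 0.2478, 0.1032]
tool_rot: [[0.644, 0.765, 0.0], [0.765, -0.644, -0.0], [-0.0, 0.0, -1.0]]
ft_force: [-3.0, -2.1, 5.7]
grip_width: 0.0395
```

```bash
python3 -c "
from h import *
st()"
```

```text
t 7.3 pos [0.5381 0.2478 0.1032] yaw 49.9 z [ 1.e-04 -2.e-04 -1.e+00] F [-2.99 -2.12  5.65] M [-0.284  0.568 -0.118] w 0.0395 q [ 13.3  31.9  77.5  -0.   70.6 -36.6]
```

>>> jog_arm --dr '[[0, 0, -0.045], [0, 0, -0.045], [0, 0, -0.045], [0, 0, -0.045], [0, 0, -0.045], [0, 0, -0.044], [0, 0, 0], [0, 0, 0], [0, 0, 0], [0, 0, 0]]' --slide '[[0, 0, 0], [0, 0, 0], [0, 0, 0], [0, 0, 0], [0, 0, 0], [0, 0, 0], [0, 0, 0], [0, 0, 0], [0, 0, 0], [0, 0, 0]]' --gripper '[-0.3, -0.3, -0.3, -0.3, -0.3, -0.3, -0.3, -0.3, -0.3, -0.3]'

```text
time_s: 8.3
position: [0.5381, 0.2477, 0.1032]
tool_rot: [[0.417, 0.909, 0.0], [0.909, -0.417, -0.0], [-0.0, 0.0, -1.0]]
ft_force: [-3.6, -2.6, 5.9]
grip_width: 0.0394
```

```bash
python3 -c "
from h import *
st()"
```

```text
t 8.3 pos [0.5381 0.2477 0.1032] yaw 65.32 z [ 1.e-04 -4.e-04 -1.e+00] F [-3.63 -2.57  5.86] M [-0.364  0.575 -0.01 ] w 0.0394 q [ 13.3  31.9  77.5  -0.   70.6 -52. ]
```

>>> jog_arm --dr '[[0, 0, -0.02], [0, 0, -0.02], [0, 0, -0.02], [0, 0, -0.01], [0, 0, 0], [0, 0, 0], [0, 0, 0], [0, 0, 0], [0, 0, 0], [0, 0, 0]]' --slide '[[0, 0, 0], [0, 0, 0], [0, 0, 0], [0, 0, 0], [0, 0, 0], [0, 0, 0], [0, 0, 0], [0, 0, 0], [0, 0, 0], [0, 0, 0]]' --gripper '[-0.3, -0.3, -0.3, -0.3, -0.3, -0.3, -0.3, -0.3, -0.3, -0.3]'

```text
time_s: 9.3
position: [0.5381, 0.2477, 0.1032]
tool_rot: [[0.353, 0.936, 0.0], [0.936, -0.353, -0.0], [-0.0, 0.0, -1.0]]
ft_force: [-3.4, -1.6, 6.2]
grip_width: 0.0394
```

```bash
python3 -c "
from h import *
st()"
```

```text
t 9.3 pos [0.5381 0.2477 0.1032] yaw 69.32 z [ 0.e+00 -4.e-04 -1.e+00] F [-3.37 -1.57  6.16] M [-0.409  0.553 -0.13 ] w 0.0394 q [ 13.3  31.9  77.5  -0.   70.6 -56. ]
```

>>> jog_arm --dr '[[0, 0, -0.045], [0, 0, -0.045], [0, 0, -0.045], [0, 0, -0.045], [0, 0, -0.045], [0, 0, -0.045], [0, 0, -0.009], [0, 0, 0], [0, 0, 0], [0, 0, 0]]' --slide '[[0, 0, 0], [0, 0, 0], [0, 0, 0], [0, 0, 0], [0, 0, 0], [0, 0, 0], [0, 0, 0], [0, 0, 0], [0, 0, 0], [0, 0, 0]]' --gripper '[-0.3, -0.3, -0.3, -0.3, -0.3, -0.3, -0.3, -0.3, -0.3, -0.3]'

```text
time_s: 10.3
position: [0.5381, 0.2477, 0.1032]
tool_rot: [[0.082, 0.997, 0.0], [0.997, -0.082, -0.0], [-0.0, 0.0, -1.0]]
ft_force: [-3.4, -3.1, 6.4]
grip_width: 0.0395
```

```bash
python3 -c "
from h import *
st()"
```

```text
t 10.3 pos [0.5381 0.2477 0.1032] yaw 85.32 z [ 1.e-04 -5.e-04 -1.e+00] F [-3.41 -3.11  6.45] M [-0.421  0.506 -0.035] w 0.0395 q [ 13.3  31.9  77.5  -0.   70.6 -72. ]
```

>>> jog_arm --dr '[[0, 0, -0.02], [0, 0, -0.02], [0, 0, -0.02], [0, 0, -0.01], [0, 0, 0], [0, 0, 0], [0, 0, 0], [0, 0, 0], [0, 0, 0], [0, 0, 0]]' --slide '[[0, 0, 0], [0, 0, 0], [0, 0, 0], [0, 0, 0], [0, 0, 0], [0, 0, 0], [0, 0, 0], [0, 0, 0], [0, 0, 0], [0, 0, 0]]' --gripper '[-0.3, -0.3, -0.3, -0.3, -0.3, -0.3, -0.3, -0.3, -0.3, -0.3]'

```text
time_s: 11.3
position: [0.5381, 0.2477, 0.1032]
tool_rot: [[0.012, 1.0, 0.0], [1.0, -0.012, -0.001], [-0.001, 0.0, -1.0]]
ft_force: [-3.4, -2.5, 5.3]
grip_width: 0.0394
```

```bash
python3 -c "
from h import *
st()"
```

```text
t 11.3 pos [0.5381 0.2477 0.1032] yaw 89.32 z [ 0.e+00 -5.e-04 -1.e+00] F [-3.38 -2.49  5.3 ] M [-0.408  0.569 -0.081] w 0.0394 q [ 13.3  31.9  77.5  -0.   70.6 -76. ]
```

>>> jog_arm --dr '[[0, 0, -0.045], [0, 0, -0.045], [0, 0, -0.045], [0, 0, -0.045], [0, 0, -0.045], [0, 0, -0.045], [0, 0, -0.009], [0, 0, 0], [0, 0, 0], [0, 0, 0]]' --slide '[[0, 0, 0], [0, 0, 0], [0, 0, 0], [0, 0, 0], [0, 0, 0], [0, 0, 0], [0, 0, 0], [0, 0, 0], [0, 0, 0], [0, 0, 0]]' --gripper '[-0.3, -0.3, -0.3, -0.3, -0.3, -0.3, -0.3, -0.3, -0.3, -0.3]'

```text
time_s: 12.3
position: [0.5381, 0.2476, 0.1032]
tool_rot: [[-0.264, 0.965, 0.0], [0.965, 0.264, -0.001], [-0.001, -0.0, -1.0]]
ft_force: [-2.4, -2.9, 5.6]
grip_width: 0.0399
```

```bash
python3 -c "
from h import *
st()"
```

```text
t 12.3 pos [0.5381 0.2476 0.1032] yaw 105.31 z [ 1.e-04 -6.e-04 -1.e+00] F [-2.36 -2.9   5.63] M [-0.493  0.592 -0.021] w 0.0399 q [ 13.3  31.9  77.5  -0.   70.6 -92. ]
```

>>> jog_arm --dr '[[0, 0, -0.02], [0, 0, -0.02], [0, 0, -0.02], [0, 0, -0.01], [0, 0, 0], [0, 0, 0], [0, 0, 0], [0, 0, 0], [0, 0, 0], [0, 0, 0]]' --slide '[[0, 0, 0], [0, 0, 0], [0, 0, 0], [0, 0, 0], [0, 0, 0], [0, 0, 0], [0, 0, 0], [0, 0, 0], [0, 0, 0], [0, 0, 0]]' --gripper '[-0.3, -0.3, -0.3, -0.3, -0.3, -0.3, -0.3, -0.3, -0.3, -0.3]'

```text
time_s: 13.3
position: [0.5381, 0.2476, 0.1032]
tool_rot: [[-0.33, 0.944, 0.0], [0.944, 0.33, -0.001], [-0.001, -0.0, -1.0]]
ft_force: [-3.1, -3.6, 5.5]
grip_width: 0.0395
```

```bash
python3 -c "
from h import *
st()"
```

```text
t 13.3 pos [0.5381 0.2476 0.1032] yaw 109.29 z [ 1.e-04 -6.e-04 -1.e+00] F [-3.08 -3.59  5.46] M [-0.47   0.489 -0.251] w 0.0395 q [ 13.3  31.9  77.5  -0.   70.6 -96. ]
```

0.25 N m is beyond any click. I'll confirm with a repeat reading and a slight further wind.

```bash
python3 -c "
from h import *
for i in range(4): viewer.get_image('top'); print(round(observe()['wrist_torque'][2],3))"
```

```text
-0.237
-0.235
-0.227
-0.254
```

>>> jog_arm --dr '[[0, 0, -0.01], [0, 0, -0.01], [0, 0, 0], [0, 0, 0], [0, 0, 0], [0, 0, 0], [0, 0, 0], [0, 0, 0], [0, 0, 0], [0, 0, 0]]' --slide '[[0, 0, 0], [0, 0, 0], [0, 0, 0], [0, 0, 0], [0, 0, 0], [0, 0, 0], [0, 0, 0], [0, 0, 0], [0, 0, 0], [0, 0, 0]]' --gripper '[-0.3, -0.3, -0.3, -0.3, -0.3, -0.3, -0.3, -0.3, -0.3, -0.3]'

```text
time_s: 14.5
position: [0.5381, 0.2476, 0.1032]
tool_rot: [[-0.349, 0.937, 0.0], [0.937, 0.349, -0.001], [-0.001, -0.0, -1.0]]
ft_force: [-2.5, -3.1, 6.7]
grip_width: 0.0392
```

```bash
python3 -c "
from h import *
st()
for i in range(4): viewer.get_image('top'); print(round(observe()['wrist_torque'][2],3))"
```

```text
t 14.5 pos [0.5381 0.2476 0.1032] yaw 110.43 z [ 0.e+00 -5.e-04 -1.e+00] F [-2.52 -3.09  6.74] M [-0.524  0.573 -0.338] w 0.0392 q [ 13.3  31.9  77.5  -0.   70.6 -97.1]
-0.264
-0.295
-0.273
-0.282
```

The stop is felt, at four clicks: the torque reached 0.28–0.34 N m and grew with angle, well under 0.6. Next I unwind to zero torque, then turn clockwise one click per call.

>>> jog_arm --dr '[[0, 0, 0.02], [0, 0, 0.02], [0, 0, 0.016], [0, 0, 0], [0, 0, 0], [0, 0, 0], [0, 0, 0], [0, 0, 0], [0, 0, 0], [0, 0, 0]]' --slide '[[0, 0, 0], [0, 0, 0], [0, 0, 0], [0, 0, 0], [0, 0, 0], [0, 0, 0], [0, 0, 0], [0, 0, 0], [0, 0, 0], [0, 0, 0]]' --gripper '[-0.3, -0.3, -0.3, -0.3, -0.3, -0.3, -0.3, -0.3, -0.3, -0.3]'

```text
time_s: 15.7
position: [0.5381, 0.2476, 0.1032]
tool_rot: [[-0.297, 0.955, 0.0], [0.955, 0.297, -0.001], [-0.001, -0.0, -1.0]]
ft_force: [-3.3, -2.9, 6.3]
grip_width: 0.04
```

```bash
python3 -c "
from h import *
st()
for i in range(3): viewer.get_image('top'); print(round(observe()['wrist_torque'][2],3))"
```

```text
t 15.7 pos [0.5381 0.2476 0.1032] yaw 107.25 z [ 1.e-04 -6.e-04 -1.e+00] F [-3.26 -2.93  6.31] M [-0.5    0.543 -0.026] w 0.04 q [ 13.3  31.9  77.5  -0.   70.6 -94. ]
-0.035
-0.069
-0.016
```

>>> jog_arm --dr '[[0, 0, 0.02], [0, 0, 0.02], [0, 0, 0.02], [0, 0, 0.02], [0, 0, 0], [0, 0, 0], [0, 0, 0], [0, 0, 0], [0, 0, 0], [0, 0, 0]]' --slide '[[0, 0, 0], [0, 0, 0], [0, 0, 0], [0, 0, 0], [0, 0, 0], [0, 0, 0], [0, 0, 0], [0, 0, 0], [0, 0, 0], [0, 0, 0]]' --gripper '[-0.3, -0.3, -0.3, -0.3, -0.3, -0.3, -0.3, -0.3, -0.3, -0.3]'

```text
time_s: 16.85
position: [0.5381, 0.2476, 0.1032]
tool_rot: [[-0.22, 0.976, 0.0], [0.976, 0.22, -0.001], [-0.001, -0.0, -1.0]]
ft_force: [-3.0, -2.3, 6.1]
grip_width: 0.0393
```

```bash
python3 -c "
from h import *
st()"
```

```text
t 16.85 pos [0.5381 0.2476 0.1032] yaw 102.68 z [ 1.e-04 -7.e-04 -1.e+00] F [-2.99 -2.27  6.14] M [-0.456  0.49   0.018] w 0.0393 q [ 13.3  31.9  77.5  -0.   70.6 -89.4]
```

>>> jog_arm --dr '[[0, 0, 0.045], [0, 0, 0.045], [0, 0, 0.045], [0, 0, 0.045], [0, 0, 0.045], [0, 0, 0.044], [0, 0, 0], [0, 0, 0], [0, 0, 0], [0, 0, 0]]' --slide '[[0, 0, 0], [0, 0, 0], [0, 0, 0], [0, 0, 0], [0, 0, 0], [0, 0, 0], [0, 0, 0], [0, 0, 0], [0, 0, 0], [0, 0, 0]]' --gripper '[-0.3, -0.3, -0.3, -0.3, -0.3, -0.3, -0.3, -0.3, -0.3, -0.3]'

```text
time_s: 17.85
position: [0.5381, 0.2476, 0.1032]
tool_rot: [[0.048, 0.999, 0.0], [0.999, -0.048, -0.001], [-0.001, 0.0, -1.0]]
ft_force: [-2.7, -1.9, 6.4]
grip_width: 0.0395
```

```bash
python3 -c "
from h import *
st()"
```

```text
t 17.85 pos [0.5381 0.2476 0.1032] yaw 87.25 z [ 0.e+00 -6.e-04 -1.e+00] F [-2.72 -1.94  6.36] M [-0.491  0.621 -0.115] w 0.0395 q [ 13.3  31.9  77.5  -0.   70.6 -74. ]
```

Run:
```python
from h import *
m=[];F=[]
ims={}
for i in range(4):
  for n in("scene","top"):
    ims[n]=viewer.get_image(n); s=observe(); m.append(s['wrist_torque']);F.append(s['ft_force'])
print(np.round(m,3)[:,2],np.mean(m,0),np.mean(F,0))
a=[]
for n in("scene","top"):
    d=ims[n]
    c=proj(d,np.array([.539,.248,.11])).astype(int)
    w=d["pixels"][c[1]-25:c[1]+25,c[0]-25:c[0]+25]; a.append(cv2.resize(w,(400,400),interpolation=cv2.INTER_CUBIC))
cv2.imwrite("pics/a2.png",np.hstack(a))
```

```text
[-0.106 -0.081 -0.013 -0.054 -0.065 -0.066 -0.062 -0.046] [-0.45518877  0.55844425 -0.06168921] [-3.41498806 -2.1039566   6.02671419]
```

View pics/a2.png

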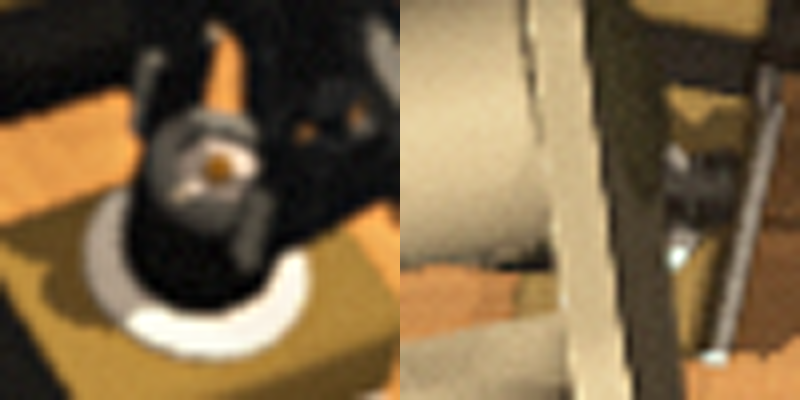

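The image shows the gripped knob with the brass tip at (215,168) in the left pane. The rim line can't be made out in the shadow. Continuing clockwise.

>>> jog_arm --dr '[[0, 0, 0.045], [0, 0, 0.045], [0, 0, 0.045], [0, 0, 0.045], [0, 0, 0.045], [0, 0, 0.045], [0, 0, 0.045], [0, 0, 0.045], [0, 0, 0], [0, 0, 0]]' --slide '[[0, 0, 0], [0, 0, 0], [0, 0, 0], [0, 0, 0], [0, 0, 0], [0, 0, 0], [0, 0, 0], [0, 0, 0], [0, 0, 0], [0, 0, 0]]' --gripper '[-0.3, -0.3, -0.3, -0.3, -0.3, -0.3, -0.3, -0.3, -0.3, -0.3]'

```text
time_s: 19.25
position: [0.538, 0.2478, 0.1031]
tool_rot: [[0.397, 0.918, -0.0], [0.918, -0.397, -0.0], [-0.0, 0.0, -1.0]]
ft_force: [-3.4, -2.4, 5.8]
grip_width: 0.0397
```

```bash
cat >> h.py <<'E'
def avg(n=6):
    m=[]
    for i in range(n): viewer.get_image('top'); m.append(observe()['wrist_torque'][2])
    print("avg Mz",round(np.mean(m),3))
E
python3 -c "
from h import *
st();avg()"
```

```text
t 19.25 pos [0.538  0.2478 0.1031] yaw 66.63 z [-0.e+00 -4.e-04 -1.e+00] F [-3.38 -2.38  5.81] M [-0.407  0.542 -0.097] w 0.0397 q [ 13.3  31.9  77.5  -0.   70.6 -53.3]
avg Mz -0.032
```

>>> jog_arm --dr '[[0, 0, 0.02], [0, 0, 0.02], [0, 0, 0.02], [0, 0, 0.02], [0, 0, 0], [0, 0, 0], [0, 0, 0], [0, 0, 0], [0, 0, 0], [0, 0, 0]]' --slide '[[0, 0, 0], [0, 0, 0], [0, 0, 0], [0, 0, 0], [0, 0, 0], [0, 0, 0], [0, 0, 0], [0, 0, 0], [0, 0, 0], [0, 0, 0]]' --gripper '[-0.3, -0.3, -0.3, -0.3, -0.3, -0.3, -0.3, -0.3, -0.3, -0.3]'

```text
time_s: 20.55
position: [0.5381, 0.2478, 0.1032]
tool_rot: [[0.468, 0.883, 0.0], [0.883, -0.468, -0.0], [-0.0, 0.0, -1.0]]
ft_force: [-2.7, -0.9, 6.5]
grip_width: 0.0397
```

```bash
python3 -c "
from h import *
st();avg()"
```

```text
t 20.55 pos [0.5381 0.2478 0.1032] yaw 62.06 z [ 1.e-04 -4.e-04 -1.e+00] F [-2.66 -0.88  6.55] M [-0.398  0.563  0.035] w 0.0397 q [ 13.3  31.9  77.5  -0.   70.6 -48.8]
avg Mz 0.073
```

>>> jog_arm --dr '[[0, 0, 0.045], [0, 0, 0.045], [0, 0, 0.045], [0, 0, 0.045], [0, 0, 0.045], [0, 0, 0.044], [0, 0, 0], [0, 0, 0], [0, 0, 0], [0, 0, 0]]' --slide '[[0, 0, 0], [0, 0, 0], [0, 0, 0], [0, 0, 0], [0, 0, 0], [0, 0, 0], [0, 0, 0], [0, 0, 0], [0, 0, 0], [0, 0, 0]]' --gripper '[-0.3, -0.3, -0.3, -0.3, -0.3, -0.3, -0.3, -0.3, -0.3, -0.3]'

```text
time_s: 21.85
position: [0.5381, 0.2478, 0.1032]
tool_rot: [[0.687, 0.727, 0.0], [0.727, -0.687, -0.0], [-0.0, 0.0, -1.0]]
ft_force: [-2.7, -2.4, 6.7]
grip_width: 0.0394
```

```bash
python3 -c "
from h import *
st();avg()"
```

```text
t 21.85 pos [0.5381 0.2478 0.1032] yaw 46.64 z [ 1.e-04 -2.e-04 -1.e+00] F [-2.75 -2.45  6.74] M [-0.279  0.595 -0.055] w 0.0394 q [ 13.3  31.9  77.5  -0.   70.6 -33.3]
avg Mz -0.037
```

>>> jog_arm --dr '[[0, 0, 0.044], [0, 0, 0.044], [0, 0, 0.044], [0, 0, 0.044], [0, 0, 0.044], [0, 0, 0.044], [0, 0, 0.044], [0, 0, 0.044], [0, 0, 0], [0, 0, 0]]' --slide '[[0, 0, 0], [0, 0, 0], [0, 0, 0], [0, 0, 0], [0, 0, 0], [0, 0, 0], [0, 0, 0], [0, 0, 0], [0, 0, 0], [0, 0, 0]]' --gripper '[-0.3, -0.3, -0.3, -0.3, -0.3, -0.3, -0.3, -0.3, -0.3, -0.3]'

```text
time_s: 23.15
position: [0.5382, 0.2479, 0.1032]
tool_rot: [[0.895, 0.446, 0.0], [0.446, -0.895, 0.0], [0.0, 0.0, -1.0]]
ft_force: [-2.0, -1.3, 6.3]
grip_width: 0.0394
```

```bash
python3 -c "
from h import *
st();avg()"
```

```text
t 23.15 pos [0.5382 0.2479 0.1032] yaw 26.47 z [ 3.e-04  0.e+00 -1.e+00] F [-1.97 -1.27  6.25] M [-0.221  0.56  -0.108] w 0.0394 q [ 13.3  31.9  77.5  -0.   70.6 -13.2]
avg Mz -0.038
```

>>> jog_arm --dr '[[0, 0, 0.044], [0, 0, 0.044], [0, 0, 0.044], [0, 0, 0.044], [0, 0, 0.044], [0, 0, 0.044], [0, 0, 0.044], [0, 0, 0.044], [0, 0, 0], [0, 0, 0]]' --slide '[[0, 0, 0], [0, 0, 0], [0, 0, 0], [0, 0, 0], [0, 0, 0], [0, 0, 0], [0, 0, 0], [0, 0, 0], [0, 0, 0], [0, 0, 0]]' --gripper '[-0.3, -0.3, -0.3, -0.3, -0.3, -0.3, -0.3, -0.3, -0.3, -0.3]'

```text
time_s: 24.45
position: [0.5383, 0.248, 0.1032]
tool_rot: [[0.994, 0.11, 0.001], [0.11, -0.994, 0.0], [0.001, -0.0, -1.0]]
ft_force: [-2.6, -0.9, 5.0]
grip_width: 0.0396
```

```bash
python3 -c "
from h import *
st();avg()"
```

```text
t 24.45 pos [0.5383 0.248  0.1032] yaw 6.3 z [ 6.e-04  2.e-04 -1.e+00] F [-2.61 -0.91  5.04] M [-0.099  0.423 -0.022] w 0.0396 q [13.3 31.9 77.5  0.  70.6  7. ]
avg Mz -0.035
```

>>> jog_arm --dr '[[0, 0, 0.044], [0, 0, 0.044], [0, 0, 0.044], [0, 0, 0.044], [0, 0, 0.044], [0, 0, 0.044], [0, 0, 0.044], [0, 0, 0.044], [0, 0, 0], [0, 0, 0]]' --slide '[[0, 0, 0], [0, 0, 0], [0, 0, 0], [0, 0, 0], [0, 0, 0], [0, 0, 0], [0, 0, 0], [0, 0, 0], [0, 0, 0], [0, 0, 0]]' --gripper '[-0.3, -0.3, -0.3, -0.3, -0.3, -0.3, -0.3, -0.3, -0.3, -0.3]'

```text
time_s: 25.75
position: [0.5384, 0.248, 0.1032]
tool_rot: [[0.971, -0.24, 0.001], [-0.24, -0.971, 0.0], [0.001, -0.0, -1.0]]
ft_force: [-2.0, -0.4, 5.0]
grip_width: 0.0394
```

```bash
python3 -c "
from h import *
st();avg()"
```

```text
t 25.75 pos [0.5384 0.248  0.1032] yaw -13.87 z [ 9.e-04  3.e-04 -1.e+00] F [-1.99 -0.41  4.96] M [-0.113  0.333 -0.011] w 0.0394 q [13.3 31.9 77.4  0.  70.6 27.2]
avg Mz -0.039
```

The net turn from the start is 39.2° clockwise, which is +2 clicks on top of 4, so 6. Releasing now.

>>> jog_arm --dr '[[0, 0, 0], [0, 0, 0], [0, 0, 0], [0, 0, 0], [0, 0, 0], [0, 0, 0], [0, 0, 0], [0, 0, 0], [0, 0, 0], [0, 0, 0]]' --slide '[[0, 0, 0], [0, 0, 0], [0, 0, 0], [0, 0, 0], [0, 0, 0], [0, 0, 0], [0, 0, 0], [0, 0, 0], [0, 0, 0], [0, 0, 0]]' --gripper '[0, 0.2, 0.4, 0.6, 0.8, 1, 1, 1, 1, 1]'

```text
time_s: 27.05
position: [0.5382, 0.2479, 0.1025]
tool_rot: [[0.971, -0.24, -0.0], [-0.24, -0.971, -0.0], [-0.0, 0.0, -1.0]]
ft_force: [-0.1, -1.4, 0.6]
grip_width: 0.0857
```

```bash
python3 -c "
from h import *
st()"
```

```text
t 27.05 pos [0.5382 0.2479 0.1025] yaw -13.86 z [-1.e-04 -0.e+00 -1.e+00] F [-0.08 -1.38  0.6 ] M [-0.039  0.011 -0.032] w 0.0857 q [13.3 32.  77.5  0.  70.6 27.2]
```

>>> jog_arm --dr '[[0, 0, 0], [0, 0, 0], [0, 0, 0], [0, 0, 0], [0, 0, 0], [0, 0, 0], [0, 0, 0], [0, 0, 0], [0, 0, 0], [0, 0, 0]]' --slide '[[0, 0, -0.01], [0, 0, -0.015], [0, 0, -0.02], [0, 0, -0.02], [0, 0, -0.02], [0, 0, -0.02], [0, 0, -0.02], [0, 0, 0], [0, 0, 0], [0, 0, 0]]' --gripper '[1, 1, 1, 1, 1, 1, 1, 1, 1, 1]'

```text
time_s: 28.05
position: [0.5378, 0.2478, 0.2265]
tool_rot: [[0.971, -0.24, -0.002], [-0.24, -0.971, -0.0], [-0.002, 0.001, -1.0]]
ft_force: [0.4, 0.1, 0.5]
grip_width: 0.0858
```

>>> jog_arm --dr '[[0, 0, 0], [0, 0, 0], [0, 0, 0], [0, 0, 0], [0, 0, 0], [0, 0, 0], [0, 0, 0], [0, 0, 0], [0, 0, 0], [0, 0, 0]]' --slide '[[-0.03, 0, 0], [-0.03, 0, 0], [-0.03, 0, 0], [-0.03, 0, 0], [-0.03, 0, 0], [-0.03, 0, 0], [-0.02, 0, 0], [0, 0, 0], [0, 0, 0], [0, 0, 0]]' --gripper '[1, 1, 1, 1, 1, 1, 1, 1, 1, 1]'

```text
time_s: 29.05
position: [0.3451, 0.2957, 0.2273]
tool_rot: [[0.971, -0.24, 0.0], [-0.24, -0.971, -0.0], [0.0, 0.0, -1.0]]
ft_force: [0.1, -0.5, 0.4]
grip_width: 0.0855
```

Run:
```python
from h import *
st()
a=[]
for n in("scene","top"):
    d=viewer.get_image(n); cv2.imwrite(f"pics/{n}_end.png",d["pixels"])
    o=cv2.imread(f"pics/{n}0.png")
    c=proj(d,np.array([.539,.248,.12])).astype(int)
    a.append(np.vstack([cv2.resize(w[c[1]-16:c[1]+16,c[0]-16:c[0]+16],(300,300),interpolation=cv2.INTER_CUBIC) for w in(o,d["pixels"])]))
cv2.imwrite("pics/a3.png",np.hstack(a))
```

```text
t 29.05 pos [0.3451 0.2957 0.2273] yaw -13.91 z [ 0.e+00 -2.e-04 -1.e+00] F [ 0.08 -0.48  0.39] M [-0.046 -0.014 -0.029] w 0.0855 q [25.6 11.8 87.6 -0.  80.5 39.5]
```

View pics/a3.png

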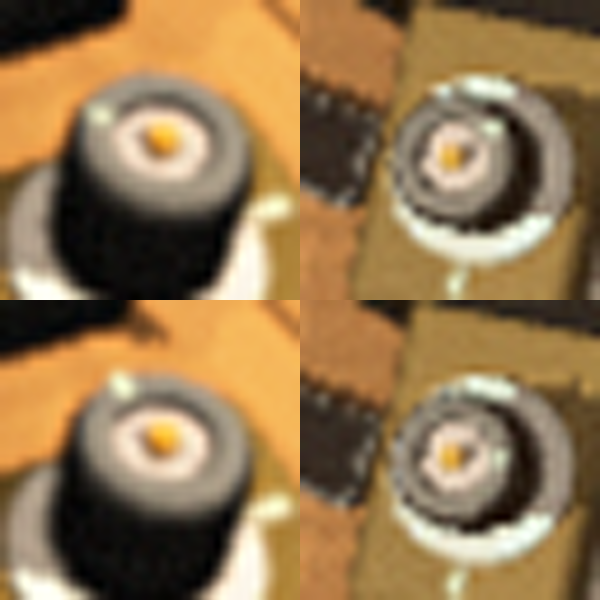

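View pics/top_end.png

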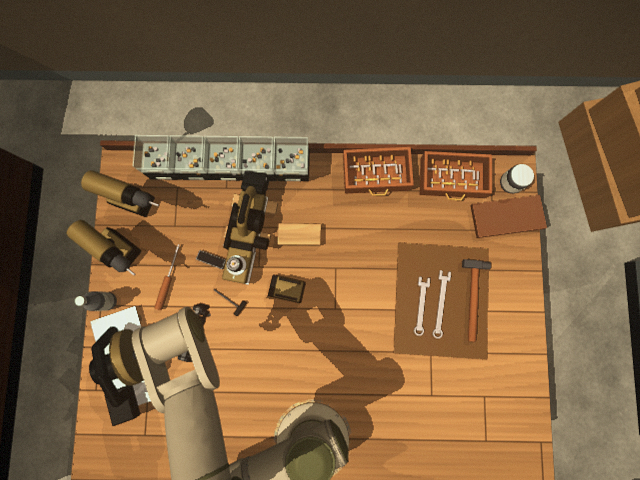

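The rim line moved clockwise: in the top pane it went from (492,127) to (498,457), and in the scene pane from (100,115) to (122,384). I'll put a number on that.

Run:
```python
from h import *
for n,p0,p1,b in(("scene",(100,115),(122,384),(162,137)),("top",(492,127),(498,457),(452,155))):
    d=viewer.get_image(n); c=proj(d,np.array([.539,.248,.12])).astype(int)-16
    f=lambda p:plane(d,(c[0]+p[0]%300*32/300-.45,c[1]+p[1]%300*32/300-.45),.128)[:2]
    o=plane(d,(c[0]+(b[0]%300)*32/300-.45,c[1]+b[1]*32/300-.45),.1285)[:2]
    a=[np.degrees(np.arctan2(*(f(p)-o)[::-1])) for p in(p0,p1)]; print(n,np.round(a,1),"turn",round(a[1]-a[0],1))
```

```text
scene [-58.6 -98.1] turn -39.4
top [-53.2 -91.5] turn -38.4
```

```bash
python3 -c "
from rig import env
print(env.close_job())"
```

```text
the job is handed in; nothing more can be done
None
```

The planer's dial is set six clicks above its zero stop, which is 0.6 mm. I handed the job in after about 29 s of robot time, with the gripper open and clear of everything.

- **Finding zero:** I wound the dial back anticlockwise and felt the stop after four clicks. The torque held at about 0.24 N m, then rose to 0.28–0.34 N m with 1.1° more. The same small turn past the earlier clicks had given only 0.08–0.13 N m. The highest reading stayed well under the 0.6 N m limit.
- **Setting the cut:** I eased the twist off, turned six clicks clockwise and let go.
- **Final checks:** The gripper turned 39.2° clockwise net from start to finish. The white line on the rim moved 39.4° in one camera view and 38.4° in the other. All three match two clicks (40°) net, which is six forward less four back. The other things on the bench look unmoved in the last top picture; I judged that by eye only.
- **What disagreed slightly:**
  - Wrist torque was noisy, about ±0.03 N m.
  - Pushing against the stop made the knob slip about 2° in the pads, and the torque sagged a little while held.
  - Readings at the clicks on the way forward averaged about -0.04 N m. I took that as 1–2° short of each click or sensor bias, well within the click the dial settles into.

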